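Switch off, eject the filter cartridge and trap it

TASK

Using only the outsides and tips of the fingers, switch the pump off by pushing the toggle on the power box right over to its other side. Then press the round priming button on the filter lid fully down with one finger while the other finger stands in the chute beside it, so that the media cartridge that pops up and slides down the chute is trapped against that finger before it runs off the open end. Finish holding there, with the button still down and the cartridge resting against the finger; grasp or lift nothing, and leave everything else where it stands.

Things in the scene. Friction and masses are not known exactly. Their poses are not given: they have to be found in the camera images.
- filter_lid: Black plastic canister filter lid, fixed, 210 x 170 mm. Origin on the shelf; x axis points down the chute, y across it, z up. The grey chute: open channel 48 mm wide, centred at y = 30 mm, sloping down to +x at 0.31 rad, side walls 6 mm high; open lower end at x = 91 mm, 32 mm above the shelf; at its top a 3 mm deep recess holds the cartridge. Hose tails 65 mm tall at x = -95 mm.
- chute_spot (a point): Point on the chute floor, on its centre line, straight across from the button: (20, 30, 55) mm in the lid's frame. A vertical finger here with its tip 12 mm above this point clears floor and walls; the cartridge, its front top edge 40 mm uphill of this point at the start, then slides about 30 mm and stops on the finger.
- primer_top (a point): Centre of the top of the blue round priming button (30 mm diameter, on a grey 42 mm post), at (20, -30, 75) mm in the lid's frame when up: 60 mm across from chute_spot and 20 mm above it. Moves with the button; fully down it is 12 mm above chute_spot.
- primer (a joint): Button travel straight down, m: 0 up, 0.008 at its stop. Spring: 2 N to start, 7 N at the stop, plus 1 to 2 N while it lifts the cartridge. At about 0.0045 the cartridge comes clear of its recess and slides off at once, in about 0.2 s. The button springs up when let go.
- cartridge: White ceramic media cartridge, a smooth slippery block 50 mm along the chute, 44 mm wide, 28 mm thick, 0.14 to 0.28 kg, loose. Origin: centre of its underside. Its body axes are parallel to the lid's (level) while the block lies along the slope.
- cartridge_mid (a point): Centre of the cartridge. At the start at (-48, 30, 88) mm in the lid's frame.
- power_box: Grey plastic power box, fixed, 90 mm (its x) by 210 mm (its y) by 45 mm high, with two white socket plates and a toggle switch. Origin: centre of its underside; the switch's grey block, 70 mm (x) by 50 mm (y), top 70 mm above the shelf, is centred at (0, 60) mm in its frame.
- switch_tip (a point): Centre of the round 26 mm knob at the tip of the toggle, 45 mm from its hinge. The hinge lies along the box's y at (0, 60, 67) mm in the box's frame.
- switch (a joint): Toggle angle, rad: 0 = on, leaning 0.5 rad from upright to the box's -x side; 1.0 = off, leaning 0.5 rad to its +x side. Stays where it is left; about 1.5 N at the knob moves it.
- media_jar: Bystander: ceramic jar with cork, 72 mm diameter, 100 mm tall, loose; origin at underside centre.
- tube_clip: Bystander: aluminium tube clip, U on a 50 x 14 mm foot, 21 mm tall, loose; origin at underside centre.
- seal_ring: Bystander: rubber ring, 44 mm diameter, 8 mm tall, loose; origin at underside centre.
- conditioner: Bystander: white bottle, 56 mm diameter, 150 mm tall, loose; origin at underside centre.
- food_tin: Bystander: aluminium tin, 70 mm diameter, 70 mm tall, loose; origin at underside centre.
- scoop_cup: Bystander: white cup, 70 mm diameter, 60 mm tall, loose; origin at underside centre.
- brush: Bystander: cleaning brush lying on the shelf, loose; origin at its underside.
Mind the look-alikes: they are no part of the job. What is shaped like the cartridge but pink or red is not meant.

How it is judged:
On the way, in this order (a step that is already met when the one before it is completed fails the run):
1. the toggle is pushed over to off (value of joint switch above 0.85 rad), for 0.1 s.
2. the priming button is pressed more than 4 mm (value of joint primer above 0.004 m), for 0.02 s.
3. the cartridge has popped out, slid at least 10 mm and is stopped on the chute by a finger while a finger holds the button down (x of cartridge_mid in the frame of filter_lid between -0.038 and 0.04 m and contact force between the fingers and cartridge above 0.03 N and value of joint primer above 0.006 m and contact force between the fingers and primer above 1 N), for 0.2 s.
At the end, for the whole second after the job is handed in: Toggle beyond 0.85 rad (off); priming button held more than 6 mm down by a finger (over 1 N); cartridge at rest on the chute against a finger (over 0.03 N), its centre 10 to 88 mm down-chute (along the lid's x) from where it began (all of step 3 and value of joint switch above 0.85 rad and linear speed of cartridge below 0.02 m/s and z of cartridge_mid in the frame of filter_lid above 0.045 m); the arm keeps its last pose, push and grip.
It fails at once if the button was pressed while the pump was still switched on (value of joint primer above 0.003 m and value of joint switch below 0.8 rad).
It fails at once if the cartridge slid off the chute (x of cartridge_mid in the frame of filter_lid above 0.06 m or z of cartridge_mid in the frame of filter_lid below 0.04 m).
It fails at once if the cartridge was lifted or tipped over (z of cartridge_mid in the frame of filter_lid above 0.113 m or angle between cartridge's own z axis and vertical above 0.5 rad).
It fails at once if the cartridge was taken out without the button, or the button was let up after it popped (x of cartridge_mid in the frame of filter_lid above -0.036 m and value of joint primer below 0.002 m).
It fails at once if a bystander was moved more than 20 mm (distance of any of media_jar, tube_clip, seal_ring, conditioner, food_tin, scoop_cup, brush from where it was at the start of the episode above 0.02 m).
It also fails if it takes over 40 s, if anything falls off the work surface, if the arm or the gripper's body presses on something with over 40 N, if the wrist force passes 120 N, or if a joint passes its speed limit or range.

ROBOT

A 7-joint arm with a two-finger parallel gripper is mounted at the origin on the work surface. World frame = base frame: x ahead of the robot, y to its left, z up, the work surface at z = 0. Lengths are in m, angles in rad, forces in N, time in s.
With the tool pointing down it reaches from about 0.425 to 0.875 m from the base axis. Payload 8.4 kg.
Tool frame: the origin (TCP) lies between the finger pads; the fingertips stand tip_reach ahead of it and the grasp point (between the pads) is the TCP (tip_reach is the distance from the TCP to the fingertips, in m); z points along the fingers, y is the line along which they close (so a half turn about z gives the same grasp; the last joint's range is limited). The gripper opens to 85 mm and grips with 20 to 120 N. Pads are 22 mm wide; open, the fingers measure 114 mm over their backs; the gripper's body (76 mm by 85 mm) begins 54 mm behind the grasp point. The pads swing forward as they close: fully open they stand 13 mm farther back than shut.
Start: joints at [-1.398, 0.333, 0.04, 1.465, -0.013, 1.343, -0.059], TCP at [0.175, 0.626, 0.25] pointing down, gripper open.
Joint ranges: [-2.58, 2.58], [-0.38, 2.09], [-1.3, 1.39], [0.25, 2.4], [-1.5, 4.64], [0.08, 2.09], [-2.65, 2.65]. Speed limits (rad/s): [2.22, 2.22, 2.79, 2.79, 3.14, 3.14, 3.14].

INTERFACE

Orientations are given as a rotation vector (axis times angle).
In Python, from plant import * gives the robot as it stands.
- The arm moves only by the tool play_rows, never from a script. Its arguments are lists of equal length, an entry for each row: "twist": the turn, a rotation vector about the world's x, y, z in rad, a list of three; "dp": the shift along the world's x, y, z in mm, a list of three; "fingers": the gripper's target within -1 to 1 (fully open at 1, half-way at 0, shut at -1). A call has exactly 8 rows; each row shifts and turns the commanded pose from where the row before left it; what a row does not reach is not made up. A row lasts 1/8 s, in which the tool goes at most 62.5 mm and 10.7 degrees, less where a joint would pass 70% of its speed; a pose out of reach is approached as far as the arm can. A call is refused whole if a number of a shift passes 62.5 or a number of a turn 0.188, either way. A call with a gripper value outside its range is refused whole. The fingers move at their own pace and stop on an object; "grip_force" is the grip in N (left out, the last holds). Time passes only in rows, so rows that do not move let the fingers close, or fill a call up. It gives the time, the measured TCP pose, the force, the opening and the grip force at its end, in the units of the state.
- sense(): the state, without advancing time (a new reading comes with each control period).
- get_image(name): name is "scene" or "top" or "wrist"; returns (picture, depth): 384x512x3 uint8, blue, green, red; 384x512 float32, m along the optical axis (not along the pixel's ray), 0 where there is no reading.
- get_calibration(name): a dict with "fx", "fy", "cx", "cy" (pixels), "T" (4x4, takes a point from camera to world coordinates); the wrist camera has in their place "tool_from_camera" (4x4, takes a point from camera to tool coordinates, whose origin is the TCP and whose axes are the flange's). Camera axes: x right, y up, looking along -z (the intrinsics and any distortion apply to the point x, -y, -z); pixel columns grow to the right and rows downward; lengths in m; the calibration is good to about 2 mm. A picture is of the moment at which its call begins: read the wrist's pose just before it. get_calibration takes no time and is no camera call.
- finish_job(): hands the job in; it is judged then, once.
Trained networks look in the newest picture that a camera, given by its name, has taken for a name from the list of things; names that differ only in an ending like _2 or _b are one class to them, and where a whole thing is asked for, a point or a joint stands for the part that bears it (a point fixed in the world has none). Each returns a list of dicts, best first, with "conf" (0 to 1); they miss things now and then, are a little off and sometimes report something else, mostly with a low value. They report only what shows in the picture. A call takes as long as a camera call. They do not tell look-alikes from the thing itself.
- look_for(label, camera): "point" ([x, y, z] in m, in world coordinates, good to about 4 mm: the middle of the surface that is visible of it).
- silhouettes(label, camera): "pixels" (384x512 bool, what is visible of it).
- tip_of(label, camera): "point" ([x, y, z] in m, in world coordinates, good to about 4 mm: a listed point, or the origin of a listed thing).
The state is a dict: "time_s": time; "joints": joint angles; "joint_velocities": joint speeds; "effort": joint torques, N m; "tool_pos": TCP position; "orientation": TCP orientation; "force": force on the tool from outside, world axes, zero at the start; "moment": the same for the moment, N m; "opening": finger opening in m; "gripper_force": force on a finger pad.
Only numpy, scipy, OpenCV 4.12 (cv2) and the standard library are available. Lean on these libraries where they do the work, as an engineer would, in place of code of your own. Each camera call takes 0.05 s, during which the arm holds its last target. There are 200 camera calls.

## Working session

There is one attempt and no reset: what is moved stays moved. The work goes in short steps, Python scripts to look and compute and a tool call to move; the robot and the scene stay as the last step left them, time stands still between calls to the robot, and variables do not carry over. Pictures are saved under pics/ and viewed, at most 10 in all, crops included, and the job is handed in when it is done.

Besides the shell and the picture viewer there is one more tool, called after "Request:" as a command line: name --argument value ..., lists and objects as JSON in quotes. play_rows: Moves the arm, as the interface text tells. Its arguments: {"type":"object","properties":{"twist":{"type":"array"},"dp":{"type":"array"},"fingers":{"type":"array"},"grip_force":{"type":"number"}},"required":["twist","dp","fingers"]}

```bash
mkdir -p pics; cat > s1.py <<'E'
from plant import *
import cv2,numpy as np
s=sense();print({k:np.round(v,3) for k,v in s.items()})
for c in("scene","top"):
    im,d=get_image(c);cv2.imwrite(f"pics/{c}0.png",im)
    for l in("filter_lid","chute_spot","primer_top","cartridge","cartridge_mid","power_box","switch_tip"):
        print(c,l,[(np.round(r["point"],3),round(r["conf"],2)) for r in tip_of(l,c)[:3]])
    print(c,'look switch',[(np.round(r["point"],3),round(r["conf"],2)) for r in look_for("switch_tip",c)[:3]])
try: print(tip_reach)
except Exception as e: print(e)
E
python3 s1.py
```

```text
{'time_s': np.float64(0.0), 'joints': array([-1.398,  0.334,  0.04 ,  1.466, -0.013,  1.343, -0.058]), 'joint_velocities': array([-0.002, -0.   ,  0.001,  0.   ,  0.002, -0.   , -0.003]), 'effort': array([-0.0000e+00, -6.5855e+01,  1.3650e+00, -4.0557e+01,  1.7000e-02,
        1.3000e-02,  0.0000e+00]), 'tool_pos': array([0.174, 0.626, 0.249]), 'orientation': array([-4.260e-01, -3.113e+00,  3.000e-03]), 'force': array([-0.284,  0.812, -0.007]), 'moment': array([-0.006,  0.041, -0.045]), 'gripper_force': np.float64(0.0), 'opening': np.float64(0.085)}
scene filter_lid [(array([ 0.516, -0.204, -0.003]), 0.67), (array([ 0.412, -0.005, -0.003]), 0.53)]
scene chute_spot [(array([ 0.527, -0.172,  0.054]), 0.91)]
scene primer_top [(array([ 0.543, -0.23 ,  0.075]), 0.55), (array([ 0.527, -0.17 ,  0.052]), 0.44)]
scene cartridge [(array([ 0.459, -0.183,  0.076]), 0.77), (array([ 0.685, -0.315,  0.002]), 0.74), (array([ 0.277, -0.308,  0.   ]), 0.66)]
scene cartridge_mid [(array([ 0.683, -0.313,  0.011]), 0.85), (array([ 0.278, -0.313,  0.016]), 0.76), (array([ 0.314, -0.203,  0.015]), 0.61)]
scene power_box [(array([0.484, 0.218, 0.002]), 0.81)]
scene switch_tip [(array([0.488, 0.271, 0.107]), 0.63)]
scene look switch [(array([0.736, 0.17 , 0.091]), 0.27)]
top filter_lid [(array([ 0.521, -0.202, -0.002]), 0.93)]
top chute_spot [(array([ 0.528, -0.173,  0.054]), 0.85), (array([ 0.495, -0.44 ,  0.002]), 0.65)]
top primer_top [(array([ 0.536, -0.227,  0.076]), 0.49)]
top cartridge [(array([ 0.458, -0.186,  0.075]), 0.79), (array([ 0.31 , -0.202, -0.001]), 0.77), (array([ 0.276, -0.312,  0.   ]), 0.63)]
top cartridge_mid [(array([ 0.307, -0.204,  0.015]), 0.73), (array([ 0.685, -0.318,  0.015]), 0.71), (array([ 0.278, -0.308,  0.011]), 0.61)]
top power_box [(array([0.479, 0.209, 0.002]), 0.72)]
top switch_tip [(array([0.486, 0.277, 0.107]), 0.47)]
top look switch []
0.019
```

View pics/scene0.png

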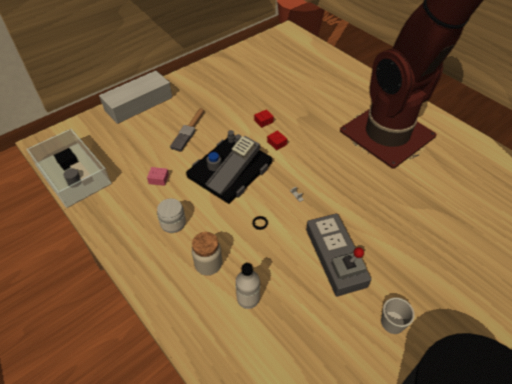

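View pics/top0.png

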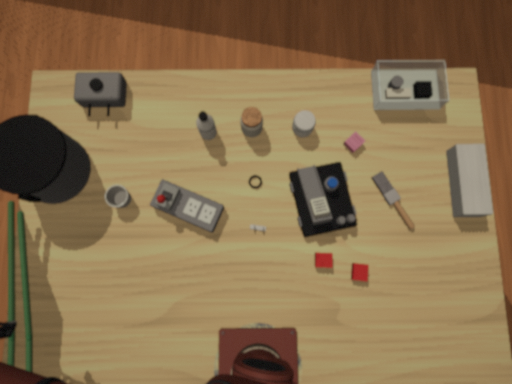

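The scene view shows the lid near (230,168), the blue button at (213,158), the white cartridge at (243,147), and the box at (338,255) with the red knob at (359,252). The top view agrees. Next I measure both yaws from depth and colour.

```bash
cat > h.py <<'E'
from plant import *
import cv2,numpy as np
def cloud(c,pose=None):
    im,d=get_image(c);k=get_calibration(c)
    v,u=np.mgrid[:384,:512]
    P=np.stack([(u-k["cx"])/k["fx"]*d,-(v-k["cy"])/k["fy"]*d,-d],-1)
    T=k["T"] if pose is None else pose@k["tool_from_camera"]
    return im,d,P@T[:3,:3].T+T[:3,3]
E
cat > s2.py <<'E'
from h import *
print({k:v for k,v in get_calibration("top").items() if k!="T"})
for c in("scene","top"):
    im,d,W=cloud(c);ok=d>0
    hsv=cv2.cvtColor(im,cv2.COLOR_BGR2HSV);h,s,v=[hsv[...,i].astype(int) for i in range(3)]
    def near(x,y,r):return ok&(np.hypot(W[...,0]-x,W[...,1]-y)<r)
    def rep(n,m): print(c,n,m.sum(),np.round(np.median(W[m],0),4) if m.any() else'', np.round((W[m].min(0)+W[m].max(0))/2,4) if m.any() else'')
    rep("blue",near(.54,-.23,.06)&(h>95)&(h<125)&(s>150)&(W[...,2]>.07))
    rep("red",near(.485,.275,.06)&((h<8)|(h>172))&(s>150)&(W[...,2]>.08))
    for n,m in(("box",near(.482,.214,.13)&(W[...,2]>.03)&(W[...,2]<.052)),("block",near(.5,.27,.06)&(W[...,2]>.06)&(W[...,2]<.076)),
        ("lidall",near(.52,-.2,.15)&(W[...,2]>.012)),("cart",near(.46,-.18,.06)&(W[...,2]>.085))):
        m=m.astype(np.uint8);n_,L,S,C=cv2.connectedComponentsWithStats(m)
        if n_<2: continue
        i=1+S[1:,4].argmax();p=W[L==i]
        print(c,n,len(p),cv2.minAreaRect(p[:,:2].astype(np.float32)*1000),np.round(np.median(p,0),3))
        if n=="cart": print(np.round(p.min(0),3),np.round(p.max(0),3))
E
python3 s2.py
```

```text
{'fx': 396.9834900686312, 'fy': 396.9834900686312, 'cx': 256.38100085644845, 'cy': 191.07988317453015}
scene blue 63 [ 0.5437 -0.2264  0.0733] [ 0.5424 -0.2257  0.0742]
scene red 86 [0.4947 0.2784 0.1155] [0.4924 0.2777 0.1133]
scene box 2043 ((482.53668212890625, 214.49813842773438), (211.95745849609375, 91.01019287109375), 66.33269500732422) [0.485 0.202 0.044]
scene block 446 ((506.7261047363281, 269.6173095703125), (51.87569046020508, 70.13395690917969), 66.86083984375) [0.517 0.275 0.069]
scene lidall 3337 ((502.543701171875, -203.20916748046875), (213.69528198242188, 182.80674743652344), 10.630781173706055) [ 0.516 -0.172  0.033]
scene cart 322 ((457.1138000488281, -180.05433654785156), (69.83424377441406, 55.89825439453125), 12.993746757507324) [ 0.462 -0.176  0.098]
[ 0.419 -0.214  0.085] [ 0.496 -0.154  0.111]
top blue 51 [ 0.5382 -0.2265  0.0752] [ 0.5394 -0.226   0.0756]
top red 40 [0.4882 0.2742 0.1196] [0.4887 0.2754 0.1212]
top box 1573 ((479.33544921875, 214.4110107421875), (211.29896545410156, 90.28445434570312), 66.40798950195312) [0.469 0.193 0.046]
top block 277 ((502.9607238769531, 268.8534240722656), (50.59298324584961, 69.60540771484375), 65.85841369628906) [0.509 0.262 0.071]
top lidall 3761 ((500.4053955078125, -204.32017517089844), (212.29222106933594, 180.3820037841797), 11.67569637298584) [ 0.494 -0.197  0.032]
top cart 420 ((454.19964599609375, -183.43768310546875), (70.03893280029297, 56.60511016845703), 11.394256591796875) [ 0.449 -0.182  0.099]
[ 0.417 -0.216  0.085] [ 0.492 -0.155  0.114]
```

Request:
play_rows --twist '[[0,0,-0.018],[0,0,-0.018],[0,0,-0.018],[0,0,-0.018],[0,0,-0.018],[0,0,-0.018],[0,0,-0.018],[0,0,-0.018]]' --dp '[[35,-42,0],[35,-42,0],[35,-42,-5],[35,-42,-10],[35,-42,-10],[35,-42,-10],[35,-42,-5],[35,-40,0]]' --fingers '[-1,-1,-1,-1,-1,-1,-1,-1]' --grip_force 20

```text
time_s: 2.0
tool_pos: [0.4553, 0.2904, 0.2101]
orientation: [-0.649, -3.074, 0.0]
force: [1.0, 0.1, 0.1]
opening: 0.0001
gripper_force: 0.0
```

Request:
play_rows --twist '[[0,0,0],[0,0,0],[0,0,0],[0,0,0],[0,0,0],[0,0,0],[0,0,0],[0,0,0]]' --dp '[[0,0,-35],[0,0,-35],[0,0,-35],[0,0,0],[11,-5,0],[12,-5,0],[12,-5,0],[12,-5,0]]' --fingers '[-1,-1,-1,-1,-1,-1,-1,-1]'

```text
time_s: 3.0
tool_pos: [0.5026, 0.2718, 0.1058]
orientation: [0.649, 3.074, 0.001]
force: [-5.3, 2.6, 1.5]
opening: 0.0001
gripper_force: 4.9
```

```bash
cat > s3.py <<'E'
from h import *
s=sense();print(s["time_s"],s["tool_pos"],s["force"])
im,d,W=cloud("scene");cv2.imwrite("pics/tog.png",cv2.resize(im[200:320,270:430],None,fx=4,fy=4))
hsv=cv2.cvtColor(im,cv2.COLOR_BGR2HSV);h,sa=hsv[...,0].astype(int),hsv[...,1]
m=(d>0)&(np.hypot(W[...,0]-.505,W[...,1]-.27)<.07)&((h<8)|(h>172))&(sa>150)&(W[...,2]>.08)&(W[...,2]<.13)
p=W[m];print(len(p))
if len(p):
    q=np.median(p,0);r=q[:2]-[.505,.2695];print(q,"box x",r@[.916,-.402],"y",r@[.402,.916])
E
python3 s3.py
```

```text
3.0 [0.50258441 0.27183003 0.10577252] [-5.31365366  2.63045083  1.51361096]
94
[0.53040111 0.262426   0.11332617] box x 0.026111165421861825 y 0.0037314643315447807
```

Request:
play_rows --twist '[[0,0,0],[0,0,0],[0,0,0],[0,0,0],[0,0,0.07],[0,0,0.07],[0,0,0.07],[0,0,0.07]]' --dp '[[2,-1,0],[0,0,0],[-20,9,0],[0,0,60],[0,0,60],[0,-50,20],[6,-60,0],[6,-60,0]]' --fingers '[-1,-1,-1,-1,-1,-1,-1,-1]'

```text
time_s: 4.05
tool_pos: [0.4963, 0.1076, 0.246]
orientation: [0.21, 3.133, 0.0]
force: [0.9, 0.3, -0.2]
opening: 0.0002
gripper_force: 0.0
```

Request:
play_rows --twist '[[0,0,0.07],[0,0,0.07],[0,0,0.07],[0,0,0.07],[0,0,0.056],[0,0,0],[0,0,0],[0,0,0]]' --dp '[[6,-60,0],[6,-60,0],[6,-60,0],[6,-60,0],[5,-52,0],[5,-15,0],[0,0,0],[0,0,0]]' --fingers '[0,0,0,0,0,0,0,0]'

```text
time_s: 5.05
tool_pos: [0.5296, -0.1962, 0.2452]
orientation: [0.315, -3.125, -0.0]
force: [-0.0, 0.2, -0.2]
opening: 0.043
gripper_force: 0.0
```

```bash
cat > s4.py <<'E'
from h import *
from scipy.spatial.transform import Rotation as R
s=sense();T=np.eye(4);T[:3,:3]=R.from_rotvec(s["orientation"]).as_matrix();T[:3,3]=s["tool_pos"]
print(s["time_s"],s["tool_pos"],s["opening"],T[:3,1],np.degrees(np.arctan2(T[1,1],T[0,1])),tip_reach)
im,d,W=cloud("wrist",T);cv2.imwrite("pics/wr.png",im)
hsv=cv2.cvtColor(im,cv2.COLOR_BGR2HSV);h,sa=hsv[...,0].astype(int),hsv[...,1]
m=(d>0)&(h>95)&(h<125)&(sa>150)&(W[...,2]>.065)&(np.hypot(W[...,0]-.54,W[...,1]+.226)<.05)
p=W[m];print("blue",len(p))
if len(p): print(cv2.minEnclosingCircle(p[:,:2].astype(np.float32)*1000),np.median(p,0))
for l in("filter_lid","chute_spot","primer_top","cartridge_mid"):
    print(l,[(np.round(r["point"],4),round(r["conf"],2)) for r in tip_of(l,"wrist")[:2]])
im,d,W=cloud("scene")
hsv=cv2.cvtColor(im,cv2.COLOR_BGR2HSV);h,sa=hsv[...,0].astype(int),hsv[...,1]
m=(d>0)&(np.hypot(W[...,0]-.505,W[...,1]-.27)<.07)&((h<8)|(h>172))&(sa>150)&(W[...,2]>.08)&(W[...,2]<.13)
q=np.median(W[m],0);r=q[:2]-[.505,.2695];print("knob",m.sum(),q,"box x",r@[.916,-.402])
cv2.imwrite("pics/sc2.png",im)
E
python3 s4.py
```

```text
5.05 [ 0.5296047  -0.19617355  0.24520155] 0.04302242638563685 [-1.99545860e-01  9.79888482e-01  1.13918781e-04] 101.5104034738119 0.019
blue 817
((520.2300415039062, -223.4058837890625), 38.91206741333008) [ 0.53492403 -0.22872917  0.07560152]
filter_lid [(array([ 0.5131, -0.2052, -0.0028]), 0.65)]
chute_spot [(array([ 0.5328, -0.1686,  0.0564]), 0.66), (array([ 4.139e-01, -4.000e-04, -3.000e-04]), 0.47)]
primer_top [(array([ 0.5409, -0.2341,  0.0779]), 0.94)]
cartridge_mid [(array([ 0.46  , -0.1825,  0.0878]), 0.62), (array([ 0.684 , -0.3138,  0.0138]), 0.55)]
knob 94 [0.53107766 0.26309305 0.11400049] box x 0.026462724724849826
```

View pics/wr.png

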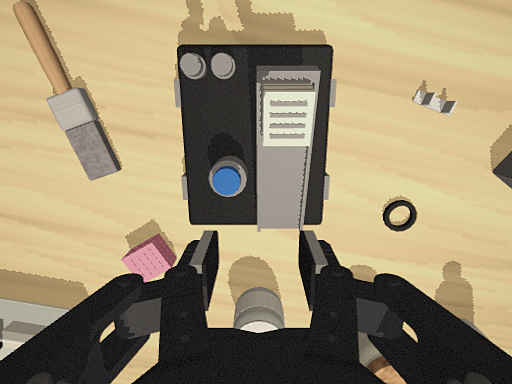

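The wrist view shows the blue button at (227,181) and the white cartridge at (288,115). The chute runs straight down the image to its open end at row 230, and the fingers are aligned across it. The toggle is against its stop. Now I descend.

Request:
play_rows --twist '[[0,0,0],[0,0,0],[0,0,0],[0,0,0],[0,0,0],[0,0,0],[0,0,0],[0,0,0]]' --dp '[[4,-3,-30],[0,0,-30],[0,0,-30],[0,0,-30],[0,0,-20],[0,0,0],[0,0,0],[0,0,0]]' --fingers '[0.05,0.05,0.05,0.05,0.05,0.05,0.05,0.05]'

```text
time_s: 6.35
tool_pos: [0.5342, -0.2001, 0.1065]
orientation: [-0.314, 3.124, -0.001]
force: [-0.7, -0.2, 0.5]
opening: 0.0451
gripper_force: 0.0
```

```bash
cat > s5.py <<'E'
from h import *
s=sense();print(s["time_s"],s["tool_pos"],s["force"],s["opening"])
im,d,W=cloud("scene");cv2.imwrite("pics/sc3.png",cv2.resize(im[110:220,170:290],None,fx=5,fy=5,interpolation=cv2.INTER_CUBIC))
E
python3 s5.py
```

```text
6.35 [ 0.53422666 -0.20010116  0.10645119] [-0.66812947 -0.17275332  0.46118024] 0.04513345420105848
```

View pics/sc3.png

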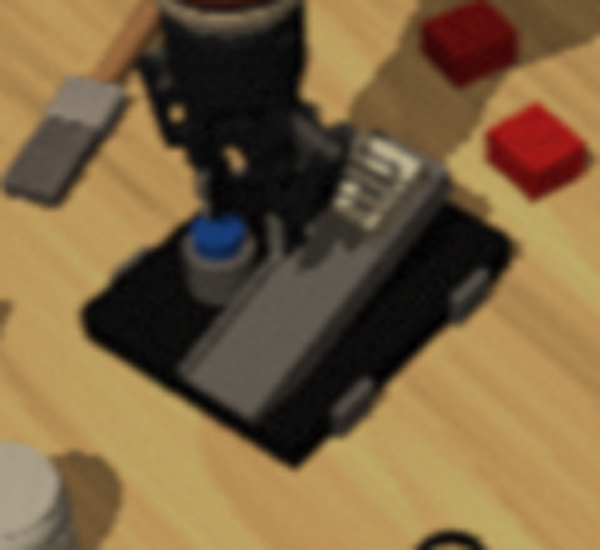

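Request:
play_rows --twist '[[0,0,0],[0,0,0],[0,0,0],[0,0,0],[0,0,0],[0,0,0],[0,0,0],[0,0,0]]' --dp '[[0,0,-4],[0,0,-4],[0,0,-4],[0,0,-3],[0,0,-2],[0,0,0],[0,0,0],[0,0,0]]' --fingers '[0.05,0.05,0.05,0.05,0.05,0.05,0.05,0.05]'

```text
time_s: 7.4
tool_pos: [0.5334, -0.1999, 0.0885]
orientation: [0.314, -3.126, -0.0]
force: [-2.9, 1.9, 4.5]
opening: 0.0447
gripper_force: 2.5
```

Request:
play_rows --twist '[[0,0,0],[0,0,0],[0,0,0],[0,0,0],[0,0,0],[0,0,0],[0,0,0],[0,0,0]]' --dp '[[0,0,-2],[0,0,-2],[0,0,-1],[0,0,0],[0,0,0],[0,0,0],[0,0,0],[0,0,0]]' --fingers '[0.05,0.05,0.05,0.05,0.05,0.05,0.05,0.05]'

```text
time_s: 8.4
tool_pos: [0.5335, -0.1999, 0.0839]
orientation: [-0.314, 3.126, 0.001]
force: [-4.1, 2.0, 9.2]
opening: 0.0446
gripper_force: 5.3
```

```bash
sed -i 's/sc3/sc4/' s5.py; cat >> s5.py <<'E'
for c in("scene","top"):
    if c=="top": get_image(c)
    print(c,[(np.round(r["point"],4),round(r["conf"],2)) for r in tip_of("cartridge_mid",c)[:4]])
E
python3 s5.py
```

```text
8.4 [ 0.53352688 -0.19991524  0.08393242] [-4.14844831  2.02163702  9.21084746] 0.04464129376075712
scene [(array([ 0.4874, -0.1771,  0.087 ]), 0.71), (array([ 0.6858, -0.3154,  0.0167]), 0.66), (array([ 0.3144, -0.1989,  0.0136]), 0.62), (array([ 0.2745, -0.3115,  0.0158]), 0.62)]
top [(array([ 0.2771, -0.3066,  0.0104]), 0.67)]
```

View pics/sc4.png

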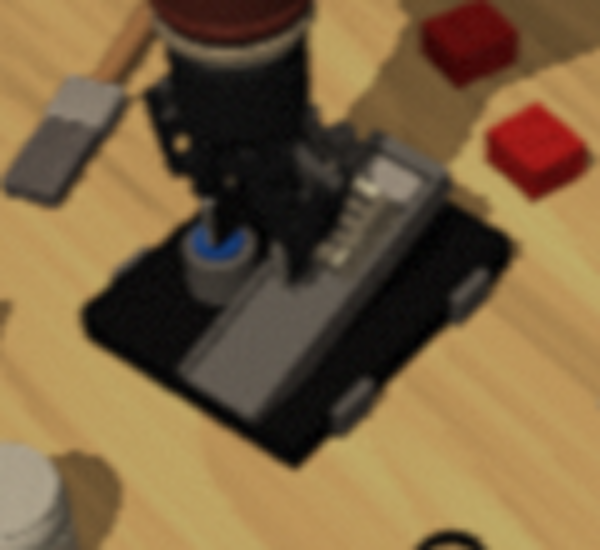

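The cartridge at (370,220) has slid down and rests on the chute finger at (290,270), and the button at (215,245) is held down. I press slightly more to be sure it is at its stop.

Request:
play_rows --twist '[[0,0,0],[0,0,0],[0,0,0],[0,0,0],[0,0,0],[0,0,0],[0,0,0],[0,0,0]]' --dp '[[0,0,-1],[0,0,0],[0,0,0],[0,0,0],[0,0,0],[0,0,0],[0,0,0],[0,0,0]]' --fingers '[0.05,0.05,0.05,0.05,0.05,0.05,0.05,0.05]'

```text
time_s: 9.6
tool_pos: [0.5336, -0.2, 0.0837]
orientation: [-0.313, 3.125, 0.001]
force: [-7.7, 3.6, 19.2]
opening: 0.045
gripper_force: 10.0
```

```bash
python3 - <<'E'
from h import *
im,_=get_image("scene")
print([np.round(r["point"],4) for r in tip_of("cartridge_mid","scene")[:2]])
print(sense()["force"]); print(finish_job())
E
```

```text
[array([ 0.6838, -0.3137,  0.0135]), array([ 0.274 , -0.3157,  0.0146])]
[-8.45441572  4.11810393 19.72862192]
the job is handed in; nothing more can be done
None
```

I handed the job in at about 10 s of the 40 s limit; the hand-in returned no verdict. The toggle is over against its stop (off). The button is held at its stop with about 19 N. The cartridge slid about 27 mm and was resting against the chute finger at my last good look, but the detector missed it in one check just before hand-in.

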